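# Tamp the drainage cobbles level in the planter

## Robot

A 6-joint arm with a two-finger parallel gripper is mounted at the origin on the work surface. World frame = base frame: x ahead of the robot, y to its left, z up, the work surface at z = 0. Lengths are in mm, angles in degrees, forces in N, time in s.
With the tool pointing down it reaches from about 350 to 850 mm from the base axis. Payload 8.1 kg.
Tool frame: the origin (TCP) lies on the centre line of the jaws, within the pads' length; the fingertips stand 19 mm ahead of it and the grasp point (between the pads) is the TCP; z points along the fingers, y is the line along which they close (so a half turn about z gives the same grasp; the last joint's range is limited). The gripper opens to 85 mm and grips with 20 to 120 N. Pads are 22 mm wide; open, the fingers measure 114 mm over their backs; the gripper's body (76 mm by 85 mm) begins 54 mm behind the grasp point. The pads swing forward as they close: fully open they stand 13 mm farther back than shut.
Start: joints at [64.148, 7.471, 85.268, -0, 87.261, -4.893], TCP at [214.597, 560.316, 250.292] pointing down, gripper open.
Joint ranges: [-169.43, 169.43], [-51.17, 129.36], [1.28, 143.12], [-76.62, 256.62], [0, 156.53], [-152.29, 152.29]. Speed limits (degrees/s): [136.94, 136.94, 159.86, 180, 180, 180].

## Interface

Orientations are given as [roll, pitch, yaw] about the fixed x, y, z axes, in that order (R = Rz(yaw) Ry(pitch) Rx(roll)).
In Python, from bench import r gives the robot as it stands. The module is installed in compiled form; this text tells all that it offers.
- The arm moves only by the tool servo_tool, never from a script. Its arguments are lists of equal length, an entry for each row: "fingers": the finger opening in m, from 0 to 0.0854; "linear": the shift along the tool's x, y, z in m, a list of three; "rotation": the turn, a rotation vector about the tool's x, y, z in degrees, a list of three. A call has 1 to 10 rows; each row is the pose to reach, as a shift and turn from the pose commanded when the call began, along the tool's axes at that moment; what a row does not reach only later rows make up. A row lasts 1/10 s, in which the tool goes at most 50 mm and 8.59 degrees, less where a joint would pass 70% of its speed; a pose out of reach is approached as far as the arm can. A call with a gripper value outside its range is refused whole. The fingers move at their own pace and stop on an object; "force" is the grip in N (left out, the last holds). Time passes only in rows, so rows that repeat a pose let the fingers close. It gives the time, the measured TCP pose, the force, the opening and the grip force at its end, in the units of the state.
- r.sense(): the state, without advancing time (a new reading comes with each control period).
- r.snapshot(name): name is "scene" or "top"; returns a dict with "frame" (384x512x3 uint8, red, green, blue), "fx", "fy", "cx", "cy" (pixels), "camera_from_world" (4x4, takes a point from world to camera coordinates). Camera axes: x right, y up, looking along -z (the intrinsics and any distortion apply to the point x, -y, -z); pixel columns grow to the right and rows downward; lengths in mm; the calibration is good to about 2 mm. A picture is of the moment at which its call begins. There is no depth.
- r.hand_in(): hands the job in; it is judged then, once.
The state is a dict: "time": time; "joint_pos": joint angles; "qd": joint speeds; "joint_efforts": joint torques, N m; "tool_pos": TCP position; "tcp_rot": TCP orientation; "ft_force": force on the tool from outside, world axes, zero at the start; "wrist_torque": the same for the moment, N m; "finger_gap": finger opening in mm; "grip_force": force on a finger pad.
Only numpy, scipy, OpenCV 4.12 (cv2) and the standard library are available. Lean on these libraries where they do the work, as an engineer would, in place of code of your own. Each camera call takes 0.05 s, during which the arm holds its last target. There are 200 camera calls.

## Task

The drainage cobbles in the plywood planter are heaped up along the middle: take the tamper by its handle and press them down with its flat plate until they all lie level in a single layer inside the planter, without touching the cobbles with the gripper. Then set the tamper back standing upright on its rubber mat and let go, leaving the pot and the hammer undisturbed.

Things in the scene. Friction and masses are not known exactly. Their poses are not given: they have to be found in the camera images.
- tamper: hand tamper standing upright: square steel plate 90 x 90 x 14 mm under a 44 mm square, 10 mm thick collar, with an upright square wooden handle 30 x 30 mm (red end cap) whose top is 130 mm above the plate's underside; 0.45 kg, its centre of mass about 23 mm up. Origin at the centre of the plate's underside, z up the handle, x and y along the plate's sides and square to the handle's faces
- tamper_grip (a point): point on the axis of the tamper's handle, 100 mm above the plate's underside (30 mm below the handle's top)
- mat: black rubber mat 130 x 130 x 4 mm, fixed on the bench; the tamper stands on it at the start. Origin at the centre of its underside
- planter: open plywood planter box with a green band, fixed on the bench: 176 (x) x 226 (y) mm outside, 94 mm high, walls 8 mm, floor 10 mm thick. Origin at the centre of its underside, z up, y along its long side
- planter_in (a point): centre of the planter's inner floor (10 mm above the bench), axes as the planter's; the inside is 160 (x) x 210 (y) x 84 mm deep
- cobble0: smooth, slippery round grey-brown drainage cobble, 46 mm across and 38 mm high with flat faces 30 mm across above and below, about 0.11 kg, loose. Origin at its centre: 19 mm above the planter's floor when it lies flat on it. At the start it lies on the planter's floor in one of two rows along the planter's y, 27 mm either side of the middle, with free floor between each row and the long wall
- cobble1: smooth, slippery round grey-brown drainage cobble, 46 mm across and 38 mm high with flat faces 30 mm across above and below, about 0.11 kg, loose. Origin at its centre: 19 mm above the planter's floor when it lies flat on it. At the start it lies on the planter's floor in one of two rows along the planter's y, 27 mm either side of the middle, with free floor between each row and the long wall
- cobble2: smooth, slippery round grey-brown drainage cobble, 46 mm across and 38 mm high with flat faces 30 mm across above and below, about 0.11 kg, loose. Origin at its centre: 19 mm above the planter's floor when it lies flat on it. At the start it lies on the planter's floor in one of two rows along the planter's y, 27 mm either side of the middle, with free floor between each row and the long wall
- cobble3: smooth, slippery round grey-brown drainage cobble, 46 mm across and 38 mm high with flat faces 30 mm across above and below, about 0.11 kg, loose. Origin at its centre: 19 mm above the planter's floor when it lies flat on it. At the start it lies on the planter's floor in one of two rows along the planter's y, 27 mm either side of the middle, with free floor between each row and the long wall
- cobble4: smooth, slippery round grey-brown drainage cobble, 46 mm across and 38 mm high with flat faces 30 mm across above and below, about 0.11 kg, loose. Origin at its centre: 19 mm above the planter's floor when it lies flat on it. At the start it lies on the planter's floor in one of two rows along the planter's y, 27 mm either side of the middle, with free floor between each row and the long wall
- cobble5: smooth, slippery round grey-brown drainage cobble, 46 mm across and 38 mm high with flat faces 30 mm across above and below, about 0.11 kg, loose. Origin at its centre: 19 mm above the planter's floor when it lies flat on it. At the start it lies on the planter's floor in one of two rows along the planter's y, 27 mm either side of the middle, with free floor between each row and the long wall
- cobble6: smooth, slippery round grey-brown drainage cobble, 46 mm across and 38 mm high with flat faces 30 mm across above and below, about 0.11 kg, loose. Origin at its centre: 19 mm above the planter's floor when it lies flat on it. At the start it lies on the planter's floor in one of two rows along the planter's y, 27 mm either side of the middle, with free floor between each row and the long wall
- cobble7: smooth, slippery round grey-brown drainage cobble, 46 mm across and 38 mm high with flat faces 30 mm across above and below, about 0.11 kg, loose. Origin at its centre: 19 mm above the planter's floor when it lies flat on it. At the start it lies on the planter's floor in one of two rows along the planter's y, 27 mm either side of the middle, with free floor between each row and the long wall
- cobble8: smooth, slippery round grey-brown drainage cobble, 46 mm across and 38 mm high with flat faces 30 mm across above and below, about 0.11 kg, loose. Origin at its centre: 19 mm above the planter's floor when it lies flat on it. At the start it stands proud, in the trough between the two rows, its centre about 47 mm above the planter's floor; pressed down by the flat plate with some 3 to 20 N it drives the rows apart and drops between them
- cobble9: smooth, slippery round grey-brown drainage cobble, 46 mm across and 38 mm high with flat faces 30 mm across above and below, about 0.11 kg, loose. Origin at its centre: 19 mm above the planter's floor when it lies flat on it. At the start it stands proud, in the trough between the two rows, its centre about 47 mm above the planter's floor; pressed down by the flat plate with some 3 to 20 N it drives the rows apart and drops between them
- cobble10: smooth, slippery round grey-brown drainage cobble, 46 mm across and 38 mm high with flat faces 30 mm across above and below, about 0.11 kg, loose. Origin at its centre: 19 mm above the planter's floor when it lies flat on it. At the start it stands proud, in the trough between the two rows, its centre about 47 mm above the planter's floor; pressed down by the flat plate with some 3 to 20 N it drives the rows apart and drops between them
- pot: bystander: empty terracotta pot, 100 mm across the rim, 90 mm high, loose; origin at the centre of its underside
- hammer: bystander: hammer lying on the bench, 260 mm long, loose; origin about the middle of its underside, handle to its -x
- vise: bystander: blue drill vise bolted to the bench, 120 x 100 mm, 100 mm high, with a screw and bar out to 140 mm from its origin along -x; origin at the centre of its underside
There are look-alikes about, which are no part of the job. There is more than one size of the tamper; the job needs the smallest. What is shaped like the cobble8 but pink or turquoise is not meant.

How it is judged (in metres and radians):
On the way, in this order (a step that is already met when the one before it is completed fails the run):
1. the tamper presses on the cobbles (over 1.5 N on one of them) ((contact force between tamper and cobble0 above 1.5 N or contact force between tamper and cobble1 above 1.5 N or contact force between tamper and cobble2 above 1.5 N or contact force between tamper and cobble3 above 1.5 N or contact force between tamper and cobble4 above 1.5 N or contact force between tamper and cobble5 above 1.5 N or contact force between tamper and cobble6 above 1.5 N or contact force between tamper and cobble7 above 1.5 N or contact force between tamper and cobble8 above 1.5 N or contact force between tamper and cobble9 above 1.5 N or contact force between tamper and cobble10 above 1.5 N)), for 0.05 s.
2. all the cobbles lie in one level layer in the planter, and the tamper is lifted clear out of it (z of each of cobble0, cobble1, cobble2, cobble3, cobble4, cobble5, cobble6, cobble7, cobble8, cobble9, cobble10 in the frame of planter_in below 0.028 m and horizontal distance between each of cobble0, cobble1, cobble2, cobble3, cobble4, cobble5, cobble6, cobble7, cobble8, cobble9, cobble10 and planter_in below 0.107 m and height (world z) of tamper above 0.097 m), for 0.2 s.
At the end, for the whole second after the job is handed in: every cobble is inside the planter with its centre less than 28 mm above the planter's floor (19 mm when lying flat) and at rest; the tamper stands upright (within 0.1 rad), released and still, on the mat, its plate's centre within 45 mm of the mat's centre (z of each of cobble0, cobble1, cobble2, cobble3, cobble4, cobble5, cobble6, cobble7, cobble8, cobble9, cobble10 in the frame of planter_in below 0.028 m and horizontal distance between each of cobble0, cobble1, cobble2, cobble3, cobble4, cobble5, cobble6, cobble7, cobble8, cobble9, cobble10 and planter_in below 0.107 m and horizontal distance between tamper and mat below 0.045 m and height (world z) of tamper below 0.012 m and angle between tamper's own z axis and vertical below 0.1 rad and linear speed of tamper below 0.02 m/s and linear speed of each of cobble0, cobble1, cobble2, cobble3, cobble4, cobble5, cobble6, cobble7, cobble8, cobble9, cobble10 below 0.03 m/s); the robot touches nothing.
It fails at once if the gripper or arm touches a cobble (contact force between any of the arm, the fingers and cobble0 above 1 N or contact force between any of the arm, the fingers and cobble1 above 1 N or contact force between any of the arm, the fingers and cobble2 above 1 N or contact force between any of the arm, the fingers and cobble3 above 1 N or contact force between any of the arm, the fingers and cobble4 above 1 N or contact force between any of the arm, the fingers and cobble5 above 1 N or contact force between any of the arm, the fingers and cobble6 above 1 N or contact force between any of the arm, the fingers and cobble7 above 1 N or contact force between any of the arm, the fingers and cobble8 above 1 N or contact force between any of the arm, the fingers and cobble9 above 1 N or contact force between any of the arm, the fingers and cobble10 above 1 N).
It fails at once if the pot or the hammer is shifted by more than 30 mm (distance of any of pot, hammer from where it was at the start of the episode above 0.03 m).
It also fails if it takes over 67 s, if anything falls off the work surface, if the arm or the gripper's body presses on something with over 40 N, if the wrist force passes 120 N, or if a joint passes its speed limit or range.

## Working session

There is one attempt and no reset: what is moved stays moved. The work goes in short steps, Python scripts to look and compute and a tool call to move; the robot and the scene stay as the last step left them, time stands still between calls to the robot, and variables do not carry over. Pictures are saved under pics/ and viewed, at most 10 in all, crops included, and the job is handed in when it is done.

Besides the shell and the picture viewer there is one more tool, called after "Emit:" in YAML: its name, and indented under it one key for each argument. servo_tool: Moves the arm, as the interface text tells. Its arguments: {"type":"object","properties":{"fingers":{"type":"array","items":{"type":"number"}},"linear":{"type":"array","items":{"type":"array","items":{"type":"number"}}},"rotation":{"type":"array","items":{"type":"array","items":{"type":"number"}}},"force":{"type":"number"}},"required":["fingers","linear","rotation"]}

```bash
mkdir -p pics
cat > h.py <<'E'
import numpy as np,cv2
from bench import r
def snap(n,f):
    s=r.snapshot(n); cv2.imwrite('pics/'+f,s['frame'][:,:,::-1]); return s
def ray(s,u,v):
    M=np.array(s['camera_from_world']);R,t=M[:3,:3],M[:3,3]
    d=R.T@np.array([(u-s['cx'])/s['fx'],-(v-s['cy'])/s['fy'],-1]);return -R.T@t,d
def onz(s,u,v,z):
    c,d=ray(s,u,v);return (c+d*(z-c[2])/d[2]).round(1)
def proj(s,p):
    M=np.array(s['camera_from_world']);q=M[:3,:3]@np.array(p)+M[:3,3]
    return (s['cx']+s['fx']*q[0]/-q[2],s['cy']+s['fy']*-q[1]/-q[2])
E
python3 - <<'E'
from h import *
a=snap('scene','s0.png');b=snap('top','t0.png')
for s in(a,b):print({k:v for k,v in s.items() if k!='frame'})
cv2.imwrite('pics/both0.png',0) if 0 else None
print(r.sense())
E
```

```text
{'fx': 365.0704738926233, 'fy': 365.0704738926233, 'cx': 256.3732881203127, 'cy': 192.12946053988998, 'camera_from_world': array([[-7.55150716e-01,  6.55539786e-01, -3.87107860e-03,
         4.32381178e+02],
       [-5.55196151e-01, -6.36397414e-01,  5.35495626e-01,
         2.86447637e+02],
       [ 3.48575144e-01,  4.06529113e-01,  8.44529128e-01,
        -1.38808017e+03],
       [ 0.00000000e+00,  0.00000000e+00,  0.00000000e+00,
         1.00000000e+00]])}
{'fx': 395.09619017514564, 'fy': 395.09619017514564, 'cx': 259.2808171962906, 'cy': 194.22781681752355, 'camera_from_world': array([[ 2.34946780e-02, -9.99723800e-01, -5.68360047e-04,
        -1.95577801e+01],
       [ 9.95483896e-01,  2.33427227e-02,  9.20159246e-02,
        -6.10383074e+02],
       [-9.19772428e-02, -2.72767779e-03,  9.95757373e-01,
        -1.26891804e+03],
       [ 0.00000000e+00,  0.00000000e+00,  0.00000000e+00,
         1.00000000e+00]])}
{'time': 0.1, 'joint_pos': array([ 6.41497802e+01,  7.51110996e+00,  8.53239297e+01,  3.10677678e-04,
        8.72609906e+01, -4.89446924e+00]), 'qd': array([-0.04158017, -0.14159555, -0.0789469 ,  0.0096667 ,  0.05193528,
       -0.00598198]), 'joint_efforts': array([ 2.75129183e-03, -5.70949709e+01, -5.01944768e+01, -4.86500448e-05,
        8.09695252e-03,  1.37332032e-05]), 'tool_pos': array([214.3757319 , 559.89743469, 249.33733944]), 'tcp_rot': array([-1.79904346e+02, -8.50253989e-03,  1.59044227e+02]), 'ft_force': array([-0.28302614,  0.18613316,  0.33587097]), 'wrist_torque': array([ 0.0393656 , -0.00494749, -0.01569235]), 'grip_force': 0.0, 'finger_gap': 85.11206345069658}
```

View pics/s0.png

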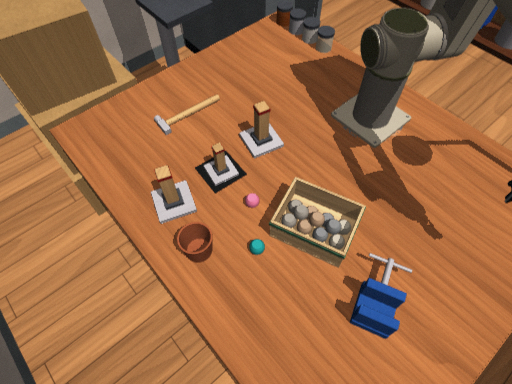

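View pics/t0.png

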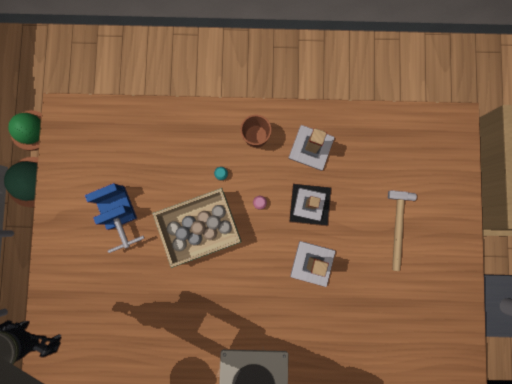

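Candidates for the tamper are the one on the black mat, scene (220,165) / top (311,205), a large one at scene (174,195) / top (312,147), and another large one at scene (261,130) / top (314,264). The one on the mat is the smallest. The pink (252,200) and turquoise (257,246) stones are decoys. I'll check with a crop.

Run:
```python
from h import *
a=cv2.imread('pics/s0.png');b=cv2.imread('pics/t0.png')
z=lambda i,u,v,w,h,k:cv2.resize(i[v:v+h,u:u+w],None,fx=k,fy=k,interpolation=cv2.INTER_CUBIC)
L=np.vstack([z(b,280,170,60,60,5),z(b,145,180,100,100,3)])
R=np.vstack([z(a,190,130,60,60,5),z(a,265,170,100,100,3)])
cv2.imwrite('pics/c0.png',np.hstack([L,R]))
s=r.snapshot('top');f=s['frame'];hsv=cv2.cvtColor(f,cv2.COLOR_RGB2HSV)
def rect(m,z,n):
    for c in cv2.findContours(m.astype(np.uint8),0,2)[0]:
        if cv2.contourArea(c)<60: continue
        q=np.array([onz(s,u,v,z)[:2] for u,v in c[:,0]],np.float32)
        print(n,cv2.minAreaRect(q))
roi=np.zeros(f.shape[:2],bool);roi[178:232,283:338]=1
rect((hsv[...,2]<45)&roi,4,'mat')
rect((hsv[...,1]<60)&(hsv[...,2]>130)&roi,14,'plate')
print(hsv[200:208,310:322,:].tolist()[3])
roi[:]=0;roi[180:275,145:250]=1
rect((hsv[...,0]>12)&(hsv[...,0]<35)&(hsv[...,2]>130)&roi,94,'planter')
for w in((311,205),): print(onz(s,*w,4))
```

```text
mat ((583.6123046875, -175.70553588867188), (124.07410430908203, 121.68525695800781), 85.27200317382812)
plate ((582.90283203125, -171.60342407226562), (88.65936279296875, 88.75872039794922), 78.76071166992188)
[[16, 96, 165], [17, 96, 167], [16, 95, 166], [16, 96, 167], [16, 95, 167], [16, 96, 167], [16, 96, 165], [16, 96, 165], [16, 94, 155], [11, 62, 115], [168, 11, 111], [165, 9, 111]]
planter ((400.4364013671875, 100.93310546875), (87.71965026855469, 159.8365936279297), 1.8840523958206177)
planter ((499.8901062011719, 186.76608276367188), (289.81658935546875, 325.2920837402344), 1.3577760457992554)
[ 580.9 -178.5    4. ]
```

View pics/c0.png

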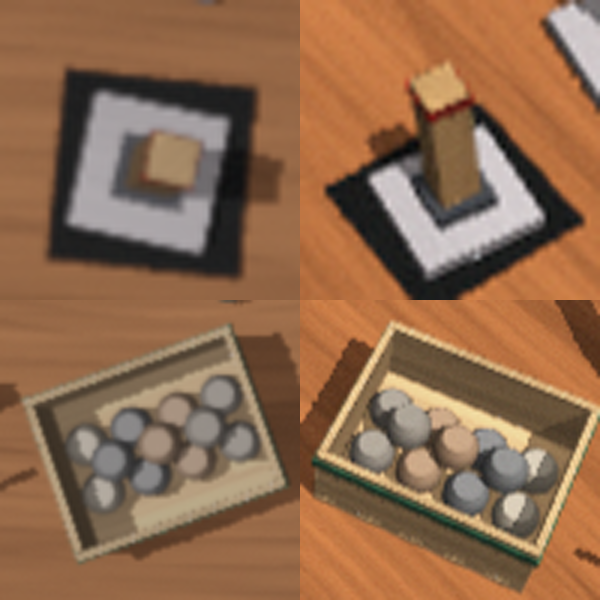

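The crop shows the tamper on the mat with the red cap band and a 90 mm plate. The heap's three proud cobbles lie along the planter's long side. The planter's rim corners in the top view are about (153,213), (222,188), (241,242) and (172,267).

Run:
```python
from h import *
s=r.snapshot('top');a=r.snapshot('scene')
c=[(u/3+145-.33,v/3+180-.33) for u,v in((25,100),(230,25),(287,187),(80,262))]
P=np.array([onz(s,*q,94)[:2] for q in c]);print(P,P.mean(0))
for i in range(4):
    d=P[(i+1)%4]-P[i];print(np.linalg.norm(d).round(1),np.degrees(np.arctan2(d[1],d[0])).round(1))
q=[(u/2.9999+265-.33,v/3+170-.33) for u,v in((393,23),(600,105),(543,255),(315,162))]
q=[((u-300)/3+265-.33,v/3+170-.33) for u,v in((393,23),(600,105),(543,255),(315,162))]
Q=np.array([onz(a,*x,94)[:2] for x in q]);print(Q,Q.mean(0))
print('proud centres(z57,top face z76)',[onz(s,u/3+145,(v-300)/3+180,70) for u,v in((110,460),(158,443),(206,427))])
print('proud scene',[onz(a,(u-300)/3+265,(v-300)/3+170,70) for u,v in((408,424),(457,446),(506,467))])
print('handle top',onz(s,172/5+280-.4,158/5+170-.4,134),onz(a,(440-300)/5+190-.4,86/5+130-.4,134))
for p in ((P.mean(0)[0],P.mean(0)[1],94),): print(proj(s,p))
from scipy.spatial.transform import Rotation as R
print(r.sense()['time'])
```

```text
[[538.4 322.8]
 [621.3 113.4]
 [455.4  49.5]
 [374.4 258.7]] [497.375 186.1  ]
225.2 -68.4
177.8 -158.9
224.3 111.2
176.1 21.3
[[460.3  56. ]
 [375.9 259.2]
 [536.2 327.5]
 [628.2 122.4]] [500.15  191.275]
proud centres(z57,top face z76) [array([477.5, 236. ,  70. ]), array([496.4, 186.3,  70. ]), array([514.4, 136.5,  70. ])]
proud scene [array([521.2, 144.3,  70. ]), array([502.4, 193.5,  70. ]), array([483.3, 240.8,  70. ])]
handle top [ 583.7 -170.6  134. ] [ 584.8 -169.8  134. ]
(np.float64(196.54324162900122), np.float64(227.3022669993567))
0.25
```

```bash
cat > go.py <<'E'
import sys
from h import *
from scipy.spatial.transform import Rotation as R
# usage: go.py x y z psi -> shift along tool axes (mm) and rotvec (deg) from the measured pose
x,y,z,p=map(float,sys.argv[1:])
s=r.sense();T=R.from_euler('xyz',s['tcp_rot'],degrees=True);G=R.from_euler('xyz',[180,0,p],degrees=True)
print('t',round(s['time'],2),'at',s['tool_pos'].round(1),s['tcp_rot'].round(2),'F',s['ft_force'].round(1),'gap',round(s['finger_gap'],1),s['joint_pos'].round(0))
print('lin',T.inv().apply(np.array([x,y,z])-s['tool_pos']).round(1),'rot',(T.inv()*G).as_rotvec(degrees=True).round(2))
E
python3 go.py 583.6 -171 220 168.8
```

```text
t 0.25 at [214.5 560.1 249.8] [-179.95   -0.    159.04] F [-0.8 -0.5 -0.5] gap 85.4 [64.  7. 85.  0. 87. -5.]
lin [-606.2 -550.7   30.2] rot [-0.05 -0.01 -9.76]
```

Emit:
servo_tool:
  fingers: [0.085,0.085,0.085,0.085,0.085,0.085,0.085,0.085,0.085,0.085]
  linear:
    - [-0.03,-0.027,0]
    - [-0.06,-0.055,0]
    - [-0.09,-0.082,0]
    - [-0.12,-0.109,0]
    - [-0.15,-0.136,0]
    - [-0.18,-0.164,0]
    - [-0.21,-0.191,0]
    - [-0.24,-0.218,0]
    - [-0.27,-0.245,0]
    - [-0.3,-0.273,0]
  rotation:
    - [0,0,-1]
    - [0,0,-2]
    - [0,0,-3]
    - [0,0,-4]
    - [0,0,-5]
    - [0,0,-6]
    - [0,0,-7]
    - [0,0,-8]
    - [0,0,-9]
    - [0,0,-9.8]

```text
time: 1.25
tool_pos: [397.5, 196.6, 250.4]
tcp_rot: [180.0, 0.0, 168.9]
ft_force: [1.1, 0.8, -0.0]
finger_gap: 85.1
grip_force: 0.0
```

```bash
python3 go.py 583.6 -171 220 168.8
```

```text
t 1.25 at [397.5 196.6 250.4] [1.7998e+02 3.0000e-02 1.6889e+02] F [ 1.1  0.8 -0. ] gap 85.1 [ 20. -18. 109.   0.  89. -59.]
lin [-253.4 -324.9   30.4] rot [0.02 0.03 0.09]
```

Emit:
servo_tool:
  fingers: [0.085,0.085,0.085,0.085,0.085,0.085,0.085,0.085,0.085,0.085]
  linear:
    - [-0.028,-0.036,0]
    - [-0.056,-0.072,0]
    - [-0.084,-0.108,0]
    - [-0.112,-0.144,0]
    - [-0.14,-0.18,0]
    - [-0.168,-0.216,0]
    - [-0.196,-0.252,0.01]
    - [-0.224,-0.288,0.02]
    - [-0.2535,-0.325,0.03]
    - [-0.2535,-0.325,0.03]
  rotation:
    - [0,0,0]
    - [0,0,0]
    - [0,0,0]
    - [0,0,0]
    - [0,0,0]
    - [0,0,0]
    - [0,0,0]
    - [0,0,0]
    - [0,0,0]
    - [0,0,0]

```text
time: 2.25
tool_pos: [582.7, -174.5, 216.2]
tcp_rot: [-180.0, -0.3, 168.6]
ft_force: [-0.1, 0.4, -0.4]
finger_gap: 85.1
grip_force: 0.0
```

```bash
python3 go.py 583.7 -171 104 168.8
```

```text
t 2.25 at [ 582.7 -174.5  216.2] [-179.96   -0.27  168.59] F [-0.1  0.4 -0.4] gap 85.1 [ -21.   10.   86.   -0.   84. -100.]
lin [ -0.9   3.7 112.2] rot [-0.04 -0.27 -0.21]
```

Emit:
servo_tool:
  fingers: [0.085,0.085,0.085,0.085,0.085]
  linear:
    - [0,0,0.02]
    - [0,0,0.04]
    - [0,0,0.05]
    - [0,0,0.05]
    - [0,0,0.05]
  rotation:
    - [0,0,0]
    - [0,0,0]
    - [0,0,0]
    - [0,0,0]
    - [0,0,0]

```text
time: 2.75
tool_pos: [583.1, -169.6, 171.0]
tcp_rot: [-180.0, 0.0, 168.9]
ft_force: [0.4, 0.1, -0.6]
finger_gap: 84.6
grip_force: 0.0
```

```bash
python3 go.py 583.7 -171 104 168.8
```

```text
t 2.75 at [ 583.1 -169.6  171. ] [-1.8000e+02  3.0000e-02  1.6886e+02] F [ 0.4  0.1 -0.6] gap 84.6 [ -21.   11.   89.    0.   79. -100.]
lin [-0.8 -1.2 67. ] rot [-0.    0.03  0.06]
```

Aligned, so I'll descend and grip.

Emit:
servo_tool:
  fingers: [0.085,0.085,0.085,0.085,0.085,0.02,0.02,0.02,0.02,0.02]
  linear:
    - [-0.001,-0.001,0.02]
    - [-0.001,-0.001,0.04]
    - [-0.001,-0.001,0.06]
    - [-0.001,-0.001,0.066]
    - [-0.001,-0.001,0.066]
    - [-0.001,-0.001,0.066]
    - [-0.001,-0.001,0.066]
    - [-0.001,-0.001,0.066]
    - [-0.001,-0.001,0.066]
    - [-0.001,-0.001,0.066]
  rotation:
    - [0,0,0]
    - [0,0,0]
    - [0,0,0]
    - [0,0,0]
    - [0,0,0]
    - [0,0,0]
    - [0,0,0]
    - [0,0,0]
    - [0,0,0]
    - [0,0,0]
  force: 100

```text
time: 3.75
tool_pos: [584.5, -171.3, 105.5]
tcp_rot: [-180.0, 0.1, 168.8]
ft_force: [0.1, 0.5, 3.9]
finger_gap: 29.1
grip_force: 100.0
```

Emit:
servo_tool:
  fingers: [0.02,0.02,0.02]
  linear:
    - [0,0,0]
    - [0,0,0]
    - [0,0,0]
  rotation:
    - [0,0,0]
    - [0,0,0]
    - [0,0,0]

```text
time: 4.05
tool_pos: [584.4, -171.3, 105.4]
tcp_rot: [-180.0, 0.1, 168.8]
ft_force: [-0.8, -0.5, 6.2]
finger_gap: 28.9
grip_force: 99.9
```

```bash
python3 go.py 583.7 -171 240 168.8
```

```text
t 4.05 at [ 584.4 -171.3  105.4] [-1.7998e+02  1.0000e-01  1.6884e+02] F [-0.8 -0.5  6.2] gap 28.9 [ -21.   15.   92.   -0.   73. -100.]
lin [ 5.000e-01  1.000e-01 -1.346e+02] rot [-0.02  0.1   0.04]
```

Emit:
servo_tool:
  fingers: [0.02,0.02,0.02,0.02,0.02,0.02,0.02,0.02]
  linear:
    - [0,0,-0.01]
    - [0,0,-0.03]
    - [0,0,-0.06]
    - [0,0,-0.09]
    - [0,0,-0.12]
    - [0,0,-0.15]
    - [0,0,-0.15]
    - [0,0,-0.15]
  rotation:
    - [0,0,0]
    - [0,0,0]
    - [0,0,0]
    - [0,0,0]
    - [0,0,0]
    - [0,0,0]
    - [0,0,0]
    - [0,0,0]

```text
time: 4.85
tool_pos: [583.5, -171.0, 253.5]
tcp_rot: [180.0, -0.0, 168.8]
ft_force: [-0.3, -0.1, -6.2]
finger_gap: 28.8
grip_force: 99.4
```

```bash
python3 go.py 498 187 255 201.3
```

```text
t 4.85 at [ 583.5 -171.   253.5] [ 1.8000e+02 -2.0000e-02  1.6884e+02] F [-0.3 -0.1 -6.2] gap 28.8 [ -21.    9.   84.   -0.   88. -100.]
lin [153.2 334.7  -1.4] rot [ 1.000e-02 -2.000e-02 -3.246e+01]
```

Emit:
servo_tool:
  fingers: [0.02,0.02,0.02,0.02,0.02,0.02,0.02,0.02,0.02,0.02]
  linear:
    - [0.008,0.017,0]
    - [0.023,0.05,0]
    - [0.038,0.084,0]
    - [0.057,0.125,0]
    - [0.077,0.167,0]
    - [0.096,0.209,0]
    - [0.115,0.251,0]
    - [0.134,0.293,0]
    - [0.146,0.32,0]
    - [0.153,0.3345,0]
  rotation:
    - [0,0,-2]
    - [0,0,-5]
    - [0,0,-9]
    - [0,0,-13]
    - [0,0,-17]
    - [0,0,-21]
    - [0,0,-25]
    - [0,0,-29]
    - [0,0,-32]
    - [0,0,-32.5]

```text
time: 5.85
tool_pos: [495.4, 189.6, 251.2]
tcp_rot: [179.9, -0.3, -158.3]
ft_force: [0.1, -0.1, -4.7]
finger_gap: 29.1
grip_force: 100.4
```

Emit:
servo_tool:
  fingers: [0.02,0.02,0.02]
  linear:
    - [0,0,0]
    - [0,0,0]
    - [0,0,0]
  rotation:
    - [0,0,0]
    - [0,0,0]
    - [0,0,0]

```text
time: 6.15
tool_pos: [497.8, 186.0, 252.9]
tcp_rot: [-180.0, -0.1, -158.7]
ft_force: [0.0, 0.4, -5.5]
finger_gap: 29.2
grip_force: 100.3
```

```bash
python3 go.py 498 187 255 201.3; python3 -c "
from h import *
b=snap('top','t1.png')['frame'];a=snap('scene','s1.png')['frame']
z=lambda i,u,v,w,h,k:cv2.resize(i[v:v+h,u:u+w,::-1],None,fx=k,fy=k)
cv2.imwrite('pics/c1.png',np.hstack([z(b,140,170,120,120,3),z(a,260,130,120,120,3)]))"
```

```text
t 6.15 at [497.8 186.  252.9] [-1.7999e+02 -1.3000e-01 -1.5869e+02] F [ 0.   0.4 -5.5] gap 29.2 [ 15.  -3.  96.  -0.  87. -96.]
lin [-0.6  0.9 -2.1] rot [-0.01 -0.13  0.01]
```

View pics/c1.png

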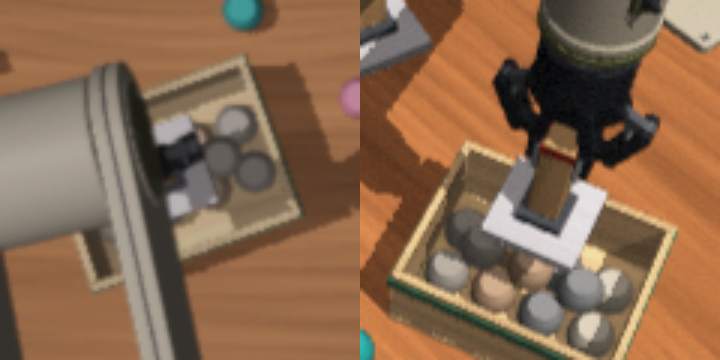

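The plate is square with the planter, and clear of the rim. Next I'll lower it onto the middle of the heap.

Emit:
servo_tool:
  fingers: [0.02,0.02,0.02,0.02,0.02,0.02,0.02,0.02,0.02,0.02]
  linear:
    - [0,0.001,0.02]
    - [0,0.001,0.04]
    - [0,0.001,0.06]
    - [0,0.001,0.068]
    - [0,0.001,0.072]
    - [0,0.001,0.076]
    - [0,0.001,0.078]
    - [0,0.001,0.08]
    - [0,0.001,0.082]
    - [0,0.001,0.084]
  rotation:
    - [0,0,0]
    - [0,0,0]
    - [0,0,0]
    - [0,0,0]
    - [0,0,0]
    - [0,0,0]
    - [0,0,0]
    - [0,0,0]
    - [0,0,0]
    - [0,0,0]

```text
time: 7.25
tool_pos: [498.8, 188.0, 171.4]
tcp_rot: [-180.0, 0.1, -158.7]
ft_force: [0.2, 2.9, 3.8]
finger_gap: 28.9
grip_force: 101.3
```

Emit:
servo_tool:
  fingers: [0.02,0.02,0.02,0.02]
  linear:
    - [0,0,0.002]
    - [0,0,0.004]
    - [0,0,0.006]
    - [0,0,0.006]
  rotation:
    - [0,0,0]
    - [0,0,0]
    - [0,0,0]
    - [0,0,0]

```text
time: 7.65
tool_pos: [499.4, 187.6, 166.5]
tcp_rot: [-179.9, 0.2, -158.7]
ft_force: [0.2, -1.8, 12.5]
finger_gap: 29.4
grip_force: 103.0
```

Emit:
servo_tool:
  fingers: [0.02,0.02,0.02,0.02,0.02,0.02]
  linear:
    - [0,0,0.002]
    - [0,0,0.004]
    - [0,0,0.006]
    - [0,0,0.008]
    - [0,0,0.01]
    - [0,0,0.01]
  rotation:
    - [0,0,0]
    - [0,0,0]
    - [0,0,0]
    - [0,0,0]
    - [0,0,0]
    - [0,0,0]

```text
time: 8.25
tool_pos: [502.9, 187.5, 161.1]
tcp_rot: [-179.7, 0.7, -158.7]
ft_force: [8.5, -12.7, 8.7]
finger_gap: 28.7
grip_force: 102.2
```

Emit:
servo_tool:
  fingers: [0.02,0.02,0.02,0.02]
  linear:
    - [0,0,0.002]
    - [0,0,0.004]
    - [0,0,0.005]
    - [0,0,0.005]
  rotation:
    - [0,0,0]
    - [0,0,0]
    - [0,0,0]
    - [0,0,0]

```text
time: 8.65
tool_pos: [504.1, 184.7, 155.0]
tcp_rot: [-179.5, 0.7, -158.7]
ft_force: [7.6, -15.5, 24.1]
finger_gap: 29.0
grip_force: 104.6
```

Emit:
servo_tool:
  fingers: [0.02,0.02,0.02,0.02,0.02]
  linear:
    - [0,0,0.002]
    - [0,0,0.004]
    - [0,0,0.006]
    - [0,0,0.007]
    - [0,0,0.007]
  rotation:
    - [0,0,0]
    - [0,0,0]
    - [0,0,0]
    - [0,0,0]
    - [0,0,0]

```text
time: 9.15
tool_pos: [505.8, 188.7, 152.3]
tcp_rot: [-179.7, 1.1, -158.6]
ft_force: [0.3, 0.0, 43.8]
finger_gap: 29.0
grip_force: 106.8
```

Emit:
servo_tool:
  fingers: [0.02,0.02,0.02,0.02,0.02,0.02,0.02]
  linear:
    - [0,0,-0.02]
    - [0,0,-0.04]
    - [0,0,-0.06]
    - [0,0,-0.09]
    - [0,0,-0.12]
    - [0,0,-0.15]
    - [0,0,-0.15]
  rotation:
    - [0,0,0]
    - [0,0,0]
    - [0,0,0]
    - [0,0,0]
    - [0,0,0]
    - [0,0,0]
    - [0,0,0]

```text
time: 9.85
tool_pos: [499.4, 188.0, 295.9]
tcp_rot: [-179.9, 0.3, -158.7]
ft_force: [1.0, 0.5, -3.7]
finger_gap: 28.6
grip_force: 101.4
```

```bash
python3 go.py 498 187 255 201.3; python3 -c "
from h import *
a=snap('scene','s2.png')['frame']
cv2.imwrite('pics/c2.png',cv2.resize(a[110:270,250:390,::-1],None,fx=3.5,fy=3.5))"
```

```text
t 9.85 at [499.4 188.  295.9] [-179.95    0.32 -158.67] F [ 1.   0.5 -3.7] gap 28.6 [ 15.  -4.  92.  -0.  91. -96.]
lin [ 1.9 -0.3 40.9] rot [-0.05  0.32  0.03]
```

View pics/c2.png

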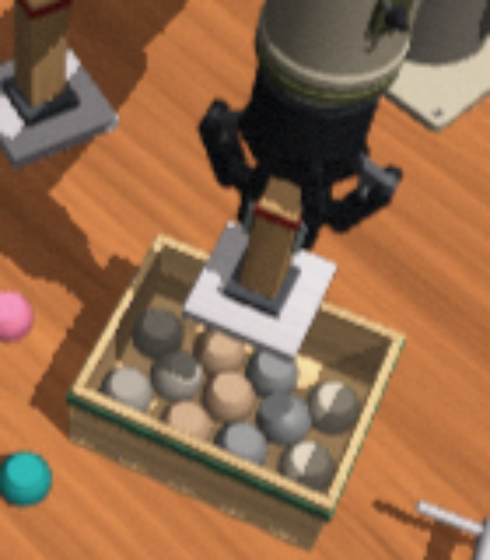

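All eleven cobbles are visible. The ones at crop (177,375) and (285,417) may still be slightly proud, so I'll press each end.

Emit:
servo_tool:
  fingers: [0.02,0.02,0.02,0.02,0.02,0.02,0.02,0.02,0.02,0.02]
  linear:
    - [0.001,0.025,0.02]
    - [0.001,0.05,0.04]
    - [0.001,0.05,0.07]
    - [0.001,0.05,0.1]
    - [0.001,0.05,0.115]
    - [0.001,0.05,0.125]
    - [0.001,0.05,0.13]
    - [0.001,0.05,0.135]
    - [0.001,0.05,0.14]
    - [0.001,0.05,0.14]
  rotation:
    - [0,0,0]
    - [0,0,0]
    - [0,0,0]
    - [0,0,0]
    - [0,0,0]
    - [0,0,0]
    - [0,0,0]
    - [0,0,0]
    - [0,0,0]
    - [0,0,0]

```text
time: 10.9
tool_pos: [482.2, 235.2, 157.2]
tcp_rot: [180.0, 0.5, -158.7]
ft_force: [-1.1, 0.7, 10.1]
finger_gap: 28.8
grip_force: 103.7
```

Emit:
servo_tool:
  fingers: [0.02,0.02,0.02,0.02]
  linear:
    - [0,0,0.003]
    - [0,0,0.006]
    - [0,0,0.008]
    - [0,0,0.008]
  rotation:
    - [0,0,0]
    - [0,0,0]
    - [0,0,0]
    - [0,0,0]

```text
time: 11.3
tool_pos: [485.8, 238.6, 156.0]
tcp_rot: [179.8, 1.2, -158.6]
ft_force: [-4.9, 6.3, 41.1]
finger_gap: 28.8
grip_force: 107.7
```

Emit:
servo_tool:
  fingers: [0.02,0.02,0.02,0.02]
  linear:
    - [0,0,0.002]
    - [0,0,0.004]
    - [0,0,0.004]
    - [0,0,0.004]
  rotation:
    - [0,0,0]
    - [0,0,0]
    - [0,0,0]
    - [0,0,0]

```text
time: 11.7
tool_pos: [487.7, 239.9, 155.6]
tcp_rot: [179.8, 1.5, -158.6]
ft_force: [-9.0, 7.4, 57.6]
finger_gap: 28.7
grip_force: 109.9
```

Emit:
servo_tool:
  fingers: [0.02,0.02,0.02,0.02,0.02,0.02,0.02,0.02,0.02,0.02]
  linear:
    - [0,0,-0.02]
    - [0,0,-0.04]
    - [0,0,-0.06]
    - [0,-0.025,-0.06]
    - [0,-0.05,-0.06]
    - [0,-0.075,-0.06]
    - [0,-0.1,-0.06]
    - [0,-0.1,-0.06]
    - [0,-0.1,-0.04]
    - [0,-0.1,-0.02]
  rotation:
    - [0,0,0]
    - [0,0,0]
    - [0,0,0]
    - [0,0,0]
    - [0,0,0]
    - [0,0,0]
    - [0,0,0]
    - [0,0,0]
    - [0,0,0]
    - [0,0,0]

```text
time: 12.7
tool_pos: [516.8, 141.1, 161.9]
tcp_rot: [-180.0, 0.2, -158.7]
ft_force: [-0.3, 0.3, -5.5]
finger_gap: 28.9
grip_force: 102.4
```

Emit:
servo_tool:
  fingers: [0.02,0.02,0.02,0.02,0.02,0.02]
  linear:
    - [0,0,0.005]
    - [0,0,0.01]
    - [0,0,0.013]
    - [0,0,0.016]
    - [0,0,0.016]
    - [0,0,0.016]
  rotation:
    - [0,0,0]
    - [0,0,0]
    - [0,0,0]
    - [0,0,0]
    - [0,0,0]
    - [0,0,0]

```text
time: 13.3
tool_pos: [519.0, 140.7, 149.7]
tcp_rot: [-179.8, 0.5, -158.7]
ft_force: [-0.1, -6.7, 15.4]
finger_gap: 29.2
grip_force: 104.6
```

Emit:
servo_tool:
  fingers: [0.02,0.02,0.02,0.02]
  linear:
    - [0,0,0.003]
    - [0,0,0.005]
    - [0,0,0.005]
    - [0,0,0.005]
  rotation:
    - [0,0,0]
    - [0,0,0]
    - [0,0,0]
    - [0,0,0]

```text
time: 13.7
tool_pos: [520.1, 140.9, 149.8]
tcp_rot: [-179.8, 0.7, -158.6]
ft_force: [-16.9, -12.2, 50.6]
finger_gap: 28.7
grip_force: 109.3
```

Emit:
servo_tool:
  fingers: [0.02,0.02,0.02,0.02,0.02,0.02,0.02,0.02,0.02,0.02]
  linear:
    - [0,0,-0.02]
    - [0,0,-0.04]
    - [0,0,-0.06]
    - [0,0,-0.1]
    - [0,-0.04,-0.12]
    - [0,-0.08,-0.12]
    - [0,-0.12,-0.12]
    - [0,-0.15,-0.12]
    - [0,-0.15,-0.12]
    - [0,-0.15,-0.12]
  rotation:
    - [0,0,0]
    - [0,0,0]
    - [0,0,0]
    - [0,0,0]
    - [0,0,0]
    - [0,0,0]
    - [0,0,0]
    - [0,0,0]
    - [0,0,0]
    - [0,0,0]

```text
time: 14.7
tool_pos: [569.9, 1.0, 259.6]
tcp_rot: [180.0, 0.0, -158.7]
ft_force: [-0.2, 1.4, -5.0]
finger_gap: 28.8
grip_force: 103.3
```

```bash
python3 go.py 480 233 270 201.3; python3 -c "
from h import *
a=snap('scene','s3.png')['frame'];b=snap('top','t3.png')['frame']
z=lambda i,u,v,w,h,k:cv2.resize(i[v:v+h,u:u+w,::-1],None,fx=k,fy=k,interpolation=2)
cv2.imwrite('pics/c3.png',np.hstack([z(b,145,178,100,100,4),z(a,265,170,100,100,4)]))"
```

```text
t 14.7 at [569.9   1.  259.6] [ 1.7996e+02  1.0000e-02 -1.5873e+02] F [-0.2  1.4 -5. ] gap 28.8 [  -5.    3.   89.    0.   88. -116.]
lin [ -0.4 248.8 -10.2] rot [ 0.04  0.01 -0.03]
```

View pics/c3.png

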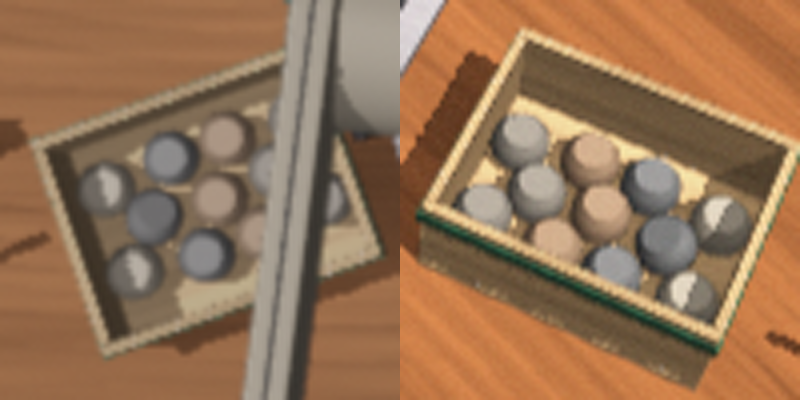

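Only the cobble at top crop (153,216) / scene crop (668,243) looks suspect. I'll triangulate its height against its neighbours.

Run:
```python
from h import *
a=r.snapshot('scene');b=r.snapshot('top')
for n,t,s in(('sus',(153,216),(668,243)),('mid',(219,198),(602,212)),('blueback',(205,254),(652,186)),('brown',(226,138),(555,245)),('bluefront',(171,158),(613,275)),('brown top?',(226,138),(593,158)),('bluefront/back',(171,158),(652,186)),('blue2',(205,254),(613,275)),('w1',(106,188),(687,297)),('w2',(135,270),(721,222)),('w1b',(106,188),(721,222))):
    o1,d1=ray(b,145+t[0]/4-.4,178+t[1]/4-.4);o2,d2=ray(a,265+(s[0]-400)/4-.4,170+s[1]/4-.4)
    k=np.linalg.lstsq(np.c_[d1,-d2],o2-o1,rcond=None)[0]
    p,q=o1+d1*k[0],o2+d2*k[1];print(n,((p+q)/2).round(1),np.linalg.norm(p-q).round(1))
```

```text
sus [482.6 239.3  36.3] 0.6
mid [498.4 187.2  31. ] 0.5
blueback [453.  196.8  30.8] 0.3
brown [546.6 183.6  33.3] 2.1
bluefront [529.6 228.4  28.8] 1.7
brown top? [534.6 176.1 143. ] 24.9
bluefront/back [518.9 217.2 140.6] 25.2
blue2 [ 459.1  207.5 -104.3] 29.0
w1 [504.3 278.3  35.9] 0.5
w2 [438.6 252.7  34.1] 1.4
w1b [497.  265.8 129.6] 21.3
```

The suspect cobble is about 5 mm high: it is wedged between the two end cobbles, and the plate at that end was pinning those too. I'll press it with the plate edge short of the end cobbles, dragging towards the middle, where there is free space.

Emit:
servo_tool:
  fingers: [0.02,0.02,0.02,0.02,0.02,0.02,0.02,0.02,0.02,0.02]
  linear:
    - [0,0.03,0]
    - [0,0.065,0]
    - [0,0.1,0]
    - [0,0.135,0]
    - [0,0.17,0]
    - [0,0.2,0]
    - [0,0.218,0.01]
    - [0,0.2245,0.03]
    - [0,0.2245,0.05]
    - [0,0.2245,0.07]
  rotation:
    - [0,0,0]
    - [0,0,0]
    - [0,0,0]
    - [0,0,0]
    - [0,0,0]
    - [0,0,0]
    - [0,0,0]
    - [0,0,0]
    - [0,0,0]
    - [0,0,0]

```text
time: 15.9
tool_pos: [487.4, 211.6, 188.9]
tcp_rot: [180.0, 0.0, -158.5]
ft_force: [-0.5, -0.4, -4.6]
finger_gap: 28.7
grip_force: 103.3
```

Emit:
servo_tool:
  fingers: [0.02,0.02,0.02,0.02,0.02,0.02,0.02,0.02,0.02,0.02]
  linear:
    - [0,0,0.015]
    - [0,0,0.025]
    - [0,0,0.03]
    - [0,0,0.034]
    - [0,0,0.036]
    - [0,0,0.038]
    - [0,-0.002,0.04]
    - [0,-0.004,0.042]
    - [0,-0.006,0.042]
    - [0,-0.006,0.042]
  rotation:
    - [0,0,0]
    - [0,0,0]
    - [0,0,0]
    - [0,0,0]
    - [0,0,0]
    - [0,0,0]
    - [0,0,0]
    - [0,0,0]
    - [0,0,0]
    - [0,0,0]

```text
time: 16.9
tool_pos: [495.6, 207.7, 156.3]
tcp_rot: [179.9, 0.9, -158.7]
ft_force: [-4.6, 2.8, 32.3]
finger_gap: 29.0
grip_force: 108.0
```

Emit:
servo_tool:
  fingers: [0.02,0.02,0.02,0.02,0.02,0.02,0.02,0.02,0.02,0.02]
  linear:
    - [0.004,0,0.002]
    - [0.008,-0.004,0.004]
    - [0.008,-0.008,0.006]
    - [0.004,-0.01,0.006]
    - [0,-0.01,0.006]
    - [-0.004,-0.01,0.006]
    - [0,-0.01,0.006]
    - [0.006,-0.01,0.006]
    - [0.006,-0.01,0.006]
    - [0.006,-0.01,0.006]
  rotation:
    - [0,0,0]
    - [0,0,0]
    - [0,0,0]
    - [0,0,0]
    - [0,0,0]
    - [0,0,0]
    - [0,0,0]
    - [0,0,0]
    - [0,0,0]
    - [0,0,0]

```text
time: 17.9
tool_pos: [499.2, 196.4, 156.1]
tcp_rot: [-179.9, 1.7, -158.7]
ft_force: [1.5, -0.8, 52.5]
finger_gap: 28.9
grip_force: 110.4
```

Emit:
servo_tool:
  fingers: [0.02,0.02,0.02,0.02,0.02,0.02,0.02,0.02,0.02,0.02]
  linear:
    - [0,0,-0.02]
    - [0,0,-0.05]
    - [0,0,-0.08]
    - [0,-0.03,-0.11]
    - [0,-0.07,-0.12]
    - [0,-0.11,-0.12]
    - [0,-0.15,-0.12]
    - [0,-0.19,-0.12]
    - [0,-0.23,-0.12]
    - [0,-0.23,-0.12]
  rotation:
    - [0,0,0]
    - [0,0,0]
    - [0,0,0]
    - [0,0,0]
    - [0,0,0]
    - [0,0,0]
    - [0,0,0]
    - [0,0,0]
    - [0,0,0]
    - [0,0,0]

```text
time: 18.9
tool_pos: [573.6, -26.2, 262.0]
tcp_rot: [-179.8, 0.1, -158.9]
ft_force: [-1.1, 0.7, -4.0]
finger_gap: 29.0
grip_force: 103.8
```

Emit:
servo_tool:
  fingers: [0.02,0.02,0.02]
  linear:
    - [0,0,0]
    - [0,0,0]
    - [0,0,0]
  rotation:
    - [0,0,0]
    - [0,0,0]
    - [0,0,0]

```text
time: 19.2
tool_pos: [572.0, -20.2, 261.6]
tcp_rot: [-180.0, 0.0, -158.6]
ft_force: [0.1, -0.6, -4.8]
finger_gap: 28.9
grip_force: 103.8
```

```bash
python3 go.py 480 233 270 201.3; python3 -c "
from h import *
a=snap('scene','s4.png')['frame'];b=snap('top','t4.png')['frame']
z=lambda i,u,v,w,h,k:cv2.resize(i[v:v+h,u:u+w,::-1],None,fx=k,fy=k,interpolation=2)
cv2.imwrite('pics/c4.png',np.hstack([z(b,145,178,100,125,4),np.vstack([z(a,265,170,100,70,4),z(a,200,80,100,55,4)])]))
s=r.snapshot('scene');p=r.sense()['tool_pos']
print(proj(s,p),proj(s,p-[0,0,101.4]))"
```

```text
t 19.2 at [572.  -20.2 261.6] [-1.8000e+02  3.0000e-02 -1.5859e+02] F [ 0.1 -0.6 -4.8] gap 28.9 [  -7.    3.   89.    0.   88. -119.]
lin [ -6.8 269.3  -8.4] rot [-0.    0.03  0.11]
(np.float64(251.19933314070119), np.float64(146.56292450900708)) (np.float64(251.75159049946495), np.float64(168.9077296269564))
```

View pics/c4.png

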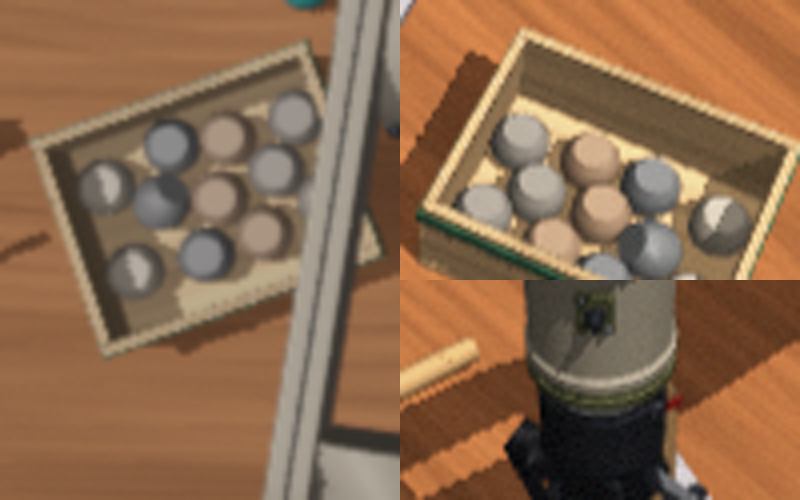

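The suspect cobble has slid to top crop (162,200) and is now visibly tilted, resting on its +x neighbour. There is free space on its -x side. I'll press lightly and drag it in -x (tool +x).

Emit:
servo_tool:
  fingers: [0.02,0.02,0.02,0.02,0.02,0.02,0.02,0.02,0.02,0.02]
  linear:
    - [0,0.03,0]
    - [0,0.07,0]
    - [-0.002,0.11,0]
    - [-0.004,0.15,0]
    - [-0.008,0.19,0]
    - [-0.012,0.23,0]
    - [-0.014,0.258,0]
    - [-0.014,0.268,0.01]
    - [-0.014,0.268,0.03]
    - [-0.014,0.268,0.05]
  rotation:
    - [0,0,0]
    - [0,0,0]
    - [0,0,0]
    - [0,0,0]
    - [0,0,0]
    - [0,0,0]
    - [0,0,0]
    - [0,0,0]
    - [0,0,0]
    - [0,0,0]

```text
time: 20.35
tool_pos: [487.4, 234.2, 210.9]
tcp_rot: [-180.0, 0.1, -158.6]
ft_force: [-0.5, 0.1, -6.2]
finger_gap: 28.9
grip_force: 104.1
```

Emit:
servo_tool:
  fingers: [0.02,0.02,0.02,0.02,0.02,0.02,0.02]
  linear:
    - [0,0,0.02]
    - [0,0,0.04]
    - [0,0,0.05]
    - [0,0,0.055]
    - [0,0,0.058]
    - [0,0,0.06]
    - [0,0,0.06]
  rotation:
    - [0,0,0]
    - [0,0,0]
    - [0,0,0]
    - [0,0,0]
    - [0,0,0]
    - [0,0,0]
    - [0,0,0]

```text
time: 21.05
tool_pos: [491.5, 234.5, 156.9]
tcp_rot: [-179.9, 0.6, -158.7]
ft_force: [-1.1, -1.7, 16.2]
finger_gap: 28.6
grip_force: 106.6
```

Emit:
servo_tool:
  fingers: [0.02,0.02,0.02,0.02,0.02,0.02,0.02,0.02,0.02]
  linear:
    - [0.003,0,0.001]
    - [0.006,0,0.002]
    - [0.009,0,0.002]
    - [0.012,0,0.002]
    - [0.015,0,0.003]
    - [0.018,0,0.003]
    - [0.02,0,0.004]
    - [0.022,0,0.004]
    - [0.022,0,0.004]
  rotation:
    - [0,0,0]
    - [0,0,0]
    - [0,0,0]
    - [0,0,0]
    - [0,0,0]
    - [0,0,0]
    - [0,0,0]
    - [0,0,0]
    - [0,0,0]

```text
time: 21.95
tool_pos: [474.3, 227.3, 156.9]
tcp_rot: [-179.9, 1.1, -158.7]
ft_force: [2.2, -1.9, 30.6]
finger_gap: 29.1
grip_force: 108.7
```

Emit:
servo_tool:
  fingers: [0.02,0.02,0.02,0.02,0.02,0.02,0.02,0.02,0.02,0.02]
  linear:
    - [0,0,-0.02]
    - [0,0,-0.05]
    - [0,0,-0.08]
    - [0,-0.03,-0.11]
    - [0,-0.07,-0.12]
    - [0,-0.11,-0.12]
    - [0,-0.15,-0.12]
    - [0,-0.19,-0.12]
    - [0,-0.23,-0.12]
    - [0,-0.27,-0.12]
  rotation:
    - [0,0,0]
    - [0,0,0]
    - [0,0,0]
    - [0,0,0]
    - [0,0,0]
    - [0,0,0]
    - [0,0,0]
    - [0,0,0]
    - [0,0,0]
    - [0,0,0]

```text
time: 22.95
tool_pos: [565.9, -27.7, 268.1]
tcp_rot: [-180.0, 0.1, -158.7]
ft_force: [0.4, 2.0, -4.0]
finger_gap: 28.9
grip_force: 104.3
```

Emit:
servo_tool:
  fingers: [0.02,0.02,0.02]
  linear:
    - [0,-0.02,0]
    - [0,-0.04,0]
    - [0,-0.04,0]
  rotation:
    - [0,0,0]
    - [0,0,0]
    - [0,0,0]

```text
time: 23.25
tool_pos: [580.6, -65.7, 267.5]
tcp_rot: [-179.9, 0.0, -158.8]
ft_force: [-0.6, 0.4, -5.5]
finger_gap: 28.5
grip_force: 104.2
```

```bash
python3 go.py 583.6 -171 255 168.8; python3 -c "
from h import *
a=snap('scene','s5.png')['frame'];b=snap('top','t5.png')['frame']
z=lambda i,u,v,w,h,k:cv2.resize(i[v:v+h,u:u+w,::-1],None,fx=k,fy=k,interpolation=2)
cv2.imwrite('pics/c5.png',np.hstack([z(b,145,178,100,100,4),z(a,265,170,100,100,4)]))"
```

```text
t 23.25 at [580.6 -65.7 267.5] [-1.7993e+02  1.0000e-02 -1.5879e+02] F [-0.6  0.4 -5.5] gap 28.5 [ -11.    5.   87.   -0.   89. -123.]
lin [ 35.3 -99.2  12.7] rot [-7.000e-02  3.000e-02  3.241e+01]
```

View pics/c5.png

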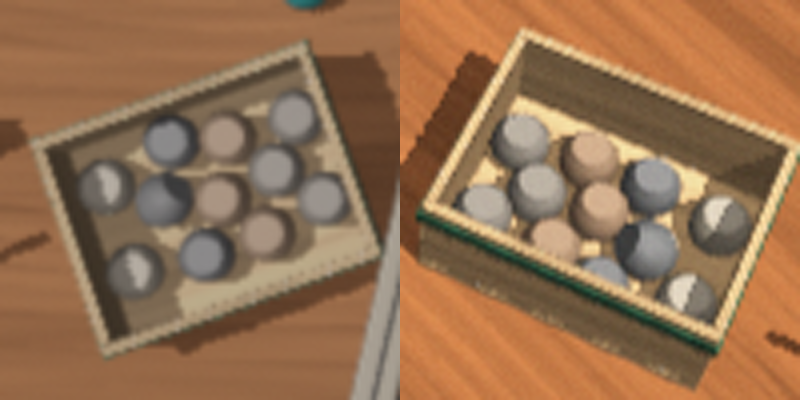

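Run:
```python
from h import *
a=r.snapshot('scene');b=r.snapshot('top')
for n,t,s in(('sus',(164,200),(646,248)),('mid',(219,198),(600,210)),('greymid',(275,169),(537,192)),('g2',(324,197),(523,140)),('g3',(294,115),(485,212)),('bb',(206,254),(652,186)),('bf',(171,141),(604,284)),('br',(268,232),(592,158)),('bf2',(225,136),(554,245)),('w1',(106,188),(687,297)),('w2',(135,270),(721,222))):
    o1,d1=ray(b,145+t[0]/4-.4,178+t[1]/4-.4);o2,d2=ray(a,265+(s[0]-400)/4-.4,170+s[1]/4-.4)
    k=np.linalg.lstsq(np.c_[d1,-d2],o2-o1,rcond=None)[0]
    p,q=o1+d1*k[0],o2+d2*k[1];m=(p+q)/2;e=m-[498,187,10];c,S=np.cos(np.radians(21.3)),np.sin(np.radians(21.3))
    print(n,m.round(1),np.linalg.norm(p-q).round(1),'planter xy',round(e[0]*c+e[1]*S,1),round(-e[0]*S+e[1]*c,1))
```

```text
sus [496.1 231.   33.2] 0.6 planter xy 14.2 41.7
mid [498.9 186.3  33.4] 1.1 planter xy 0.6 -1.0
greymid [523.1 142.4  30.5] 0.0 planter xy 7.2 -50.7
g2 [500.7 102.3  32.9] 1.9 planter xy -28.3 -79.9
g3 [566.7 128.8  32.8] 1.9 planter xy 42.9 -79.2
bb [452.8 196.4  30. ] 0.9 planter xy -38.7 25.1
bf [542.5 229.1  32.8] 4.2 planter xy 56.8 23.1
br [470.8 147.7  30.1] 3.6 planter xy -39.6 -26.7
bf2 [548.2 184.   35.9] 1.8 planter xy 45.7 -21.1
w1 [504.3 278.3  35.9] 0.5 planter xy 39.0 82.8
w2 [438.6 252.7  34.1] 1.4 planter xy -31.5 82.8
```

The suspect cobble is lying on its edge on the floor. The plate stopped with its top at about 45.5 mm, which puts its centre at about 23 mm, and triangulation gives 23 mm too. Even if it were tilted, its centre could be at most 26.5 mm, under the 28 mm limit. All the others lie flat and inside, so I'll return the tamper to the mat.

Emit:
servo_tool:
  fingers: [0.02,0.02,0.02,0.02,0.02,0.02,0.02,0.02,0.02,0.02]
  linear:
    - [0.006,-0.018,0]
    - [0.013,-0.037,0]
    - [0.02,-0.056,0]
    - [0.027,-0.075,0]
    - [0.033,-0.093,0]
    - [0.036,-0.101,0]
    - [0.036,-0.101,0.01]
    - [0.036,-0.101,0.02]
    - [0.036,-0.101,0.05]
    - [0.036,-0.101,0.08]
  rotation:
    - [0,0,4]
    - [0,0,9]
    - [0,0,14]
    - [0,0,20]
    - [0,0,26]
    - [0,0,31]
    - [0,0,32.4]
    - [0,0,32.4]
    - [0,0,32.4]
    - [0,0,32.4]

```text
time: 24.45
tool_pos: [583.3, -169.0, 186.2]
tcp_rot: [180.0, 0.1, 169.2]
ft_force: [0.3, 0.0, -6.0]
finger_gap: 29.0
grip_force: 104.4
```

Emit:
servo_tool:
  fingers: [0.02,0.02,0.02,0.02,0.02]
  linear:
    - [0,0,0.02]
    - [0,0,0.04]
    - [0,0,0.055]
    - [0,0,0.065]
    - [0,0,0.065]
  rotation:
    - [0,0,0]
    - [0,0,0]
    - [0,0,0]
    - [0,0,0]
    - [0,0,0]

```text
time: 24.95
tool_pos: [582.0, -169.4, 120.2]
tcp_rot: [180.0, -0.2, 169.0]
ft_force: [-0.4, 0.4, -5.7]
finger_gap: 28.7
grip_force: 104.1
```

```bash
python3 go.py 583.6 -173 105 168.8; python3 -c "
from h import *
a=snap('scene','s6.png')['frame'];b=snap('top','t6.png')['frame']
z=lambda i,u,v,w,h,k:cv2.resize(i[v:v+h,u:u+w,::-1],None,fx=k,fy=k,interpolation=2)
cv2.imwrite('pics/c6.png',np.hstack([z(b,265,150,100,100,4),z(a,170,100,100,100,4)]))"
```

```text
t 24.95 at [ 582.  -169.4  120.2] [179.96  -0.19 169.02] F [-0.4  0.4 -5.7] gap 28.7 [ -21.   14.   92.    0.   74. -100.]
lin [-2.3 -3.3 15.2] rot [ 0.04 -0.19  0.22]
```

View pics/c6.png

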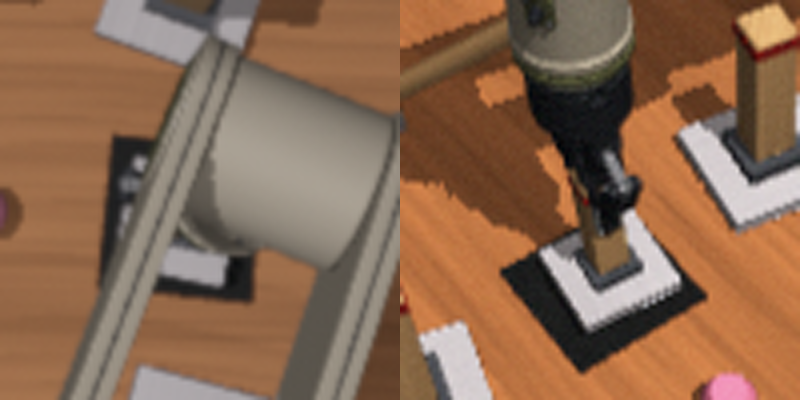

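The plate is over the mat and a little above it, so I'll lower it gently by force.

Emit:
servo_tool:
  fingers: [0.02,0.02,0.02,0.02,0.02,0.02]
  linear:
    - [-0.002,-0.003,0.003]
    - [-0.002,-0.003,0.006]
    - [-0.002,-0.003,0.009]
    - [-0.002,-0.003,0.012]
    - [-0.002,-0.003,0.013]
    - [-0.002,-0.003,0.013]
  rotation:
    - [0,0,0]
    - [0,0,0]
    - [0,0,0]
    - [0,0,0]
    - [0,0,0]
    - [0,0,0]

```text
time: 25.65
tool_pos: [584.2, -173.6, 108.9]
tcp_rot: [180.0, -0.0, 168.9]
ft_force: [-0.2, -0.2, -4.8]
finger_gap: 28.8
grip_force: 104.3
```

Emit:
servo_tool:
  fingers: [0.02,0.02,0.02,0.02]
  linear:
    - [0,0,0.001]
    - [0,0,0.002]
    - [0,0,0.003]
    - [0,0,0.003]
  rotation:
    - [0,0,0]
    - [0,0,0]
    - [0,0,0]
    - [0,0,0]

```text
time: 26.05
tool_pos: [584.6, -173.7, 106.4]
tcp_rot: [-180.0, 0.0, 168.9]
ft_force: [0.1, -0.6, -4.4]
finger_gap: 28.8
grip_force: 104.3
```

Emit:
servo_tool:
  fingers: [0.02,0.02,0.02,0.02]
  linear:
    - [0,0,0.001]
    - [0,0,0.002]
    - [0,0,0.002]
    - [0,0,0.002]
  rotation:
    - [0,0,0]
    - [0,0,0]
    - [0,0,0]
    - [0,0,0]

```text
time: 26.45
tool_pos: [584.9, -173.7, 106.2]
tcp_rot: [-180.0, 0.1, 168.9]
ft_force: [-7.6, 3.5, 8.6]
finger_gap: 28.9
grip_force: 106.1
```

It has landed at 106.2, which is about the same height as at pick-up. Now I'll release and retreat.

Emit:
servo_tool:
  fingers: [0.05,0.085,0.085,0.085,0.085,0.085]
  linear:
    - [0,0,-0.001]
    - [0,0,-0.001]
    - [0,0,-0.001]
    - [0,0,-0.001]
    - [0,0,-0.001]
    - [0,0,-0.001]
  rotation:
    - [0,0,0]
    - [0,0,0]
    - [0,0,0]
    - [0,0,0]
    - [0,0,0]
    - [0,0,0]

```text
time: 27.05
tool_pos: [584.5, -173.7, 105.2]
tcp_rot: [180.0, -0.0, 168.9]
ft_force: [-0.4, 0.4, -0.3]
finger_gap: 85.0
grip_force: 0.0
```

Emit:
servo_tool:
  fingers: [0.085,0.085,0.085,0.085,0.085,0.085,0.085,0.085,0.085,0.085]
  linear:
    - [0,0,-0.01]
    - [0,0,-0.03]
    - [0,0,-0.05]
    - [0,0,-0.08]
    - [0,0,-0.11]
    - [0,0,-0.14]
    - [0.05,0,-0.14]
    - [0.1,0,-0.14]
    - [0.15,0,-0.14]
    - [0.15,0,-0.14]
  rotation:
    - [0,0,0]
    - [0,0,0]
    - [0,0,0]
    - [0,0,0]
    - [0,0,0]
    - [0,0,0]
    - [0,0,0]
    - [0,0,0]
    - [0,0,0]
    - [0,0,0]

```text
time: 28.05
tool_pos: [431.6, -143.1, 244.2]
tcp_rot: [180.0, -0.2, 168.9]
ft_force: [1.0, 0.0, -0.3]
finger_gap: 85.2
grip_force: 0.0
```

Emit:
servo_tool:
  fingers: [0.085,0.085,0.085]
  linear:
    - [0,0,0]
    - [0,0,0]
    - [0,0,0]
  rotation:
    - [0,0,0]
    - [0,0,0]
    - [0,0,0]

```text
time: 28.35
tool_pos: [438.6, -145.4, 246.0]
tcp_rot: [-180.0, 0.1, 169.0]
ft_force: [0.5, 0.1, 0.1]
finger_gap: 84.9
grip_force: 0.0
```

```bash
python3 -c "
from h import *
s=snap('scene','s7.png');print(r.sense()['time'])"
```

```text
28.4
```

View pics/s7.png

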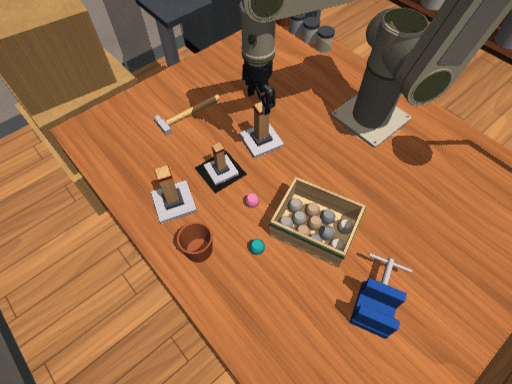

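The tamper stands on the mat, and the pot and hammer are where they were. The gripper is close to the larger tamper, so I'll raise it clear before handing in.

Emit:
servo_tool:
  fingers: [0.085,0.085,0.085,0.085,0.085,0.085,0.085]
  linear:
    - [0,0,-0.03]
    - [0,0,-0.06]
    - [0,0,-0.09]
    - [0,0,-0.12]
    - [0,0,-0.12]
    - [0,0,-0.12]
    - [0,0,-0.12]
  rotation:
    - [0,0,0]
    - [0,0,0]
    - [0,0,0]
    - [0,0,0]
    - [0,0,0]
    - [0,0,0]
    - [0,0,0]

```text
time: 29.1
tool_pos: [437.4, -144.9, 363.9]
tcp_rot: [180.0, -0.1, 169.0]
ft_force: [1.3, 0.2, -0.2]
finger_gap: 85.0
grip_force: 0.0
```

```bash
python3 -c "
from h import *
print(r.sense()['tool_pos'].round(),r.hand_in())"
```

```text
the job is handed in; nothing more can be done
[ 437. -145.  364.] None
```

I pressed the cobbles into a single layer, stood the tamper back upright on its mat and released it, and handed the job in at about 29 s with no verdict returned; ten cobbles lie flat, but one rests on its edge with its centre about 23 mm above the floor (limit 28 mm).

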